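# Level the enamelling stage, lay the blank on it and spray it

## Robot

A 6-joint arm with a two-finger parallel gripper is mounted at the origin on a cart in front of the work surface, level with it; the furniture and walls round the work are solid. World frame = base frame: x ahead of the robot, y to its left, z up, the work surface at z = 0. Lengths are in m, angles in rad, forces in N, time in s.
With the tool pointing down it reaches from about 0.35 to 0.975 m from the base axis. Payload 4.9 kg.
Tool frame: the origin (TCP) lies midway between the tips of the shut fingers; the grasp point (between the pads) lies ctrl.tcp_to_grasp behind it (ctrl.tcp_to_grasp is the distance from the TCP to the grasp point, in m); z points along the fingers, y is the direction in which the jaws open and shut (so a half turn about z gives the same grasp; the last joint's range is limited). The gripper opens to 85 mm and grips with 20 to 120 N. Pads are 22 mm wide; open, the fingers measure 114 mm over their backs; the gripper's body (76 mm by 85 mm) begins 54 mm behind the grasp point. The pads swing forward as they close: fully open they stand 13 mm farther back than shut.
Start: joints at [1.229, 0.053, 1.613, -0, 1.476, -0.119], TCP at [0.138, 0.61, 0.231] pointing down, gripper open.
Joint ranges: [-3.01, 3.01], [-1.01, 2.22], [0.06, 2.58], [-1.02, 4.17], [0.09, 2.62], [-3.14, 3.14]. Speed limits (rad/s): [2.57, 2.57, 3.14, 3.14, 3.14, 3.14].

## Interface

Orientations are given as a rotation vector (axis times angle).
In Python, from station import ctrl, get_image, calibration, finish_job, models gives the robot as it stands.
- The arm moves only by the shell command python3 -m creep 'ROWS' [FORCE]. ROWS is JSON, a list of rows, each a list of 7 numbers: the opening, from 0 (shut) to 1 (fully open), then the shift along the tool's x, y, z in m, then the turn, a rotation vector about the tool's x, y, z in degrees. A call has 1 to 20 rows; each row shifts and turns the commanded pose from where the row before left it, along the tool's axes as they then stand; what a row does not reach is not made up. A row lasts 1/10 s, in which the tool goes at most 50 mm and 8.59 degrees, less where a joint would pass 70% of its speed; a pose out of reach is approached as far as the arm can. A call with a gripper value outside its range is refused whole. The fingers move at their own pace and stop on an object; FORCE is the grip in N (left out, the last holds). Time passes only in rows, so rows that do not move let the fingers close. It gives the time, the measured TCP pose, the force and the opening at its end, in the units of the state.
- ctrl.get_obs(): the state, without advancing time (a new reading comes with each control period).
- get_image(name): name is "scene" or "top" or "wrist"; returns the picture (480x640x3 uint8, red, green, blue); there is no depth.
- calibration(name): a dict with "mtx" (3x3 intrinsics, pixels), "R" (3x3) and "t" (3): a world point X has camera coordinates R X + t. Camera axes: x right, y down, z forward; pixel columns grow to the right and rows downward; lengths in m; the calibration is good to about 2 mm. A picture is of the moment at which its call begins: read the wrist's pose just before it. calibration takes no time and is no camera call; for the wrist camera it gives the pose at the moment of the call.
- finish_job(): hands the job in, once; it reports no verdict.
Trained networks look in the newest picture that a camera, given by its name, has taken for a name from the list of things; names that differ only in an ending like _2 or _b are one class to them, and where a whole thing is asked for, a point or a joint stands for the part that bears it (a point fixed in the world has none). Each returns a list of dicts, best first, with "conf" (0 to 1); they miss things now and then, are a little off and sometimes report something else, mostly with a low value. They report only what shows in the picture. A call takes as long as a camera call. They do not tell look-alikes from the thing itself.
- models.search_frame(camera, name): "extent" ([left, top, right, bottom] in pixels, round what is visible of it).
The state is a dict: "t": time; "q": joint angles; "dq": joint speeds; "effort": joint torques, N m; "tool_pos": TCP position; "tool_rot": TCP orientation; "contact_force": force on the tool from outside, world axes, zero at the start; "wrist_torque": the same for the moment, N m; "opening": finger opening in m.
Only numpy, scipy, OpenCV 4.12 (cv2) and the standard library are available. Lean on these libraries where they do the work, as an engineer would, in place of code of your own. Each camera call takes 0.05 s, during which the arm holds its last target. There are 200 camera calls.

## Task

The small enamelling stage stands crooked: turn its two knobs, the upright one on its right and the slanting one at its front, until its square platform is level. Then lay the copper blank flat in the middle of the platform and let go of it, and only then press the cap of the spray bottle right down and let it come back up. Leave the solder spool and the wooden ring clamp where they are, and leave the platform level.

Things in the scene. Friction and masses are not known exactly. Their poses are not given: they have to be found in the camera images.
- stage: fixed levelling stage, grey cast base about 130x120 mm, 12 mm thick; origin on the bench under the platform's centre; its -x side is the front (towards the robot), its -y side is the right. Its two black knurled knobs are cylinders 30 mm in diameter and 24 mm tall, with a light index line on the end face; they only turn and do not travel
- deck_top (a point): centre of the top face of the square aluminium platform, 96x96 mm, 52 mm above the bench, marked with an engraved cross; its z axis is the platform's normal (vertical when level). The platform tips about the stage's x and y axes through a point 16 mm under this one; a 26 mm wide ear reaches under the right knob
- right_knob (a joint): angle of the right knob in rad, positive anticlockwise seen on its end face, range -1.9 to 1.9; the platform tips sideways 0.1 rad per rad; turning it clockwise raises the platform's right (-y) side; 0 = level sideways
- front_knob (a joint): angle of the front knob in rad, positive anticlockwise seen on its end face, range -1.9 to 1.9; the platform tips front to back 0.1 rad per rad; turning it anticlockwise raises the platform's front (-x) side; 0 = level front to back
- right_knob_grip (a point): point on the right knob's axis, 8 mm below its end face; the axis tips front to back with the platform (vertical when that is level), 85 mm to the right (-y) of the stage's origin; end face 100 mm above the bench; z axis = knob axis outward (up); x and y turn with the knob
- front_knob_grip (a point): point on the front knob's axis, 8 mm below its end face; the axis leans 30 degrees from vertical towards the stage's front (-x), so the tool must be tilted in line with it; centre of the end face 104 mm in front of the stage's origin, 68 mm above the bench; z axis = knob axis outward (up and to the front); x and y turn with the knob
- blank: loose copper enamelling blank, a flat plate 64 mm (x) x 44 mm (y) x 12 mm with a raised bead round its upper edge; origin at the centre of its underside
- spray_bottle: aluminium spray bottle, 48 mm in diameter, clamped upright in a 70 mm square steel foot fixed to the bench, left of the stage; origin at the centre of the foot's underside
- spray_cap_top (a point): centre of the top of the bottle's grey spray cap, 24 mm in diameter and 17 mm tall, 122 mm above the bench when up
- spray_cap (a joint): how far the sprung cap is pressed down, m: 0 up, 0.008 right down (about 5 N)
- spool: loose spool of solder wire, standing on its flange, 44 mm in diameter, 24 mm tall, near the blank; leave alone; origin at the centre of its underside
- clamp: loose wooden ring clamp lying flat, 131 mm (x) x 43 mm (y) x 27 mm, between the blank and the stage; leave alone; origin at the centre of the underside
Mind the look-alikes: they are no part of the job. Of the things that look like the blank, the smaller one is meant.

How it is judged:
On the way, in this order (a step that is already met when the one before it is completed fails the run):
1. the platform is level (within 2 degrees) (angle between deck_top's own z axis and vertical below 0.035 rad), for 0.2 s.
2. the blank lies flat in the middle of the level platform, let go (horizontal distance between blank and deck_top below 0.018 m and z of blank in the frame of deck_top between -0.004 and 0.004 m and angle between the z axis of blank and the z axis of deck_top, either way round below 0.08 rad and contact force between the fingers and blank below 0.05 N and angle between deck_top's own z axis and vertical below 0.035 rad), for 0.2 s.
3. the spray cap is pressed down by at least 5.5 of its 8 mm (value of joint spray_cap above 0.0055 m), for 0.05 s.
At the end, for the whole second after the job is handed in: the platform is level within 0.035 rad (2 degrees), the blank lies still and flat on it with its centre within 18 mm of the platform's centre, and the spray cap is up again (horizontal distance between blank and deck_top below 0.018 m and z of blank in the frame of deck_top between -0.004 and 0.004 m and angle between the z axis of blank and the z axis of deck_top, either way round below 0.08 rad and angle between deck_top's own z axis and vertical below 0.035 rad and value of joint spray_cap below 0.002 m and linear speed of blank below 0.01 m/s); the robot touches nothing.
It fails at once if the spray cap is pressed while the blank does not lie in the middle of the platform (value of joint spray_cap above 0.004 m and not (horizontal distance between blank and deck_top below 0.018 m and z of blank in the frame of deck_top between -0.004 and 0.004 m and angle between the z axis of blank and the z axis of deck_top, either way round below 0.08 rad)).
It fails at once if the solder spool is moved by more than 30 mm or tipped over (distance of spool from where it was at the start of the episode above 0.03 m or angle between spool's own z axis and vertical above 0.5 rad).
It fails at once if the ring clamp is moved by more than 30 mm (distance of clamp from where it was at the start of the episode above 0.03 m).
It also fails if it takes over 72 s, if anything falls off the work surface, if the arm or the gripper's body presses on something with over 40 N, if the wrist force passes 120 N, or if a joint passes its speed limit or range.

## Working session

There is one attempt and no reset: what is moved stays moved. The work goes in short steps, Python scripts to look and compute and a shell command to move; the robot and the scene stay as the last step left them, time stands still between calls to the robot, and variables do not carry over. Pictures are saved under pics/ and viewed, about 8 in all and at most 12, crops included, and the job is handed in when it is done.

```bash
ls; mkdir -p pics; cat > h.py <<'E'
import numpy as np, cv2
from station import ctrl,get_image,calibration,models,finish_job
from scipy.spatial.transform import Rotation as R
def save(cam,fn):
    im=get_image(cam); cv2.imwrite('pics/'+fn,im[:,:,::-1]); return im
def ray(c,u,v,z):
    c=calibration(c) if isinstance(c,str) else c
    K,Rm,t=map(np.array,(c['mtx'],c['R'],c['t']))
    d=Rm.T@np.linalg.inv(K)@[u,v,1]; o=-Rm.T@t.ravel()
    return o+d*(z-o[2])/d[2]
def proj(c,X):
    c=calibration(c) if isinstance(c,str) else c
    p=np.array(c['mtx'])@(np.array(c['R'])@np.array(X)+np.array(c['t']).ravel()); return p[:2]/p[2]
E
python3 - <<'E'
from h import *
a=save('top','top0.png');b=save('scene','sc0.png')
for c in('top','scene'):
    for n in('stage','right_knob','front_knob','blank','spray_bottle','spray_cap','spool','clamp','deck_top'):
        try:
            for r in models.search_frame(c,n)[:3]: print(c,n,np.round(r['extent']),round(r['conf'],2))
        except Exception as e: print(c,n,e)
o=ctrl.get_obs();print(o['t'],ctrl.tcp_to_grasp,o['tool_pos'],o['tool_rot'],o['opening'])
for c in('top','scene'): k=calibration(c);print(c,-np.array(k['R']).T@np.array(k['t']).ravel())
E
```

```text
pics
top right_knob [298. 207. 316. 224.] 0.75
top right_knob [174. 189. 212. 229.] 0.34
top front_knob [246. 251. 265. 268.] 0.63
top blank [432. 252. 459. 284.] 0.86
top blank [371. 197. 406. 238.] 0.64
top spray_bottle [173. 192. 214. 228.] 0.58
top spray_cap [174. 194. 189. 208.] 0.69
top spool [431. 211. 456. 234.] 0.71
top clamp [358. 251. 376. 318.] 0.84
top deck_top [239. 182. 299. 238.] 0.9
scene stage [289. 210. 343. 256.] 0.75
scene stage [272. 204. 351. 259.] 0.66
scene right_knob [323. 230. 336. 249.] 0.66
scene right_knob [273. 228. 286. 243.] 0.18
scene front_knob [272. 226. 287. 241.] 0.48
scene blank [361. 285. 406. 324.] 0.83
scene blank [363. 345. 404. 380.] 0.71
scene blank [273. 229. 285. 245.] 0.31
scene spray_bottle [268. 167. 304. 219.] 0.56
scene spool [405. 330. 426. 354.] 0.81
scene spool [273. 227. 286. 240.] 0.27
scene clamp [290. 300. 345. 342.] 0.8
scene deck_top [290. 207. 344. 257.] 0.64
1.0 0.0187 [0.13808904 0.60954102 0.23133271] [-3.49182471e-01 -3.12211731e+00 -9.73752890e-06] 0.08546837836496439
top [0.42424691 0.00547589 1.16081051]
scene [ 0.05549383 -0.71784297  0.95824883]
```

View pics/top0.png

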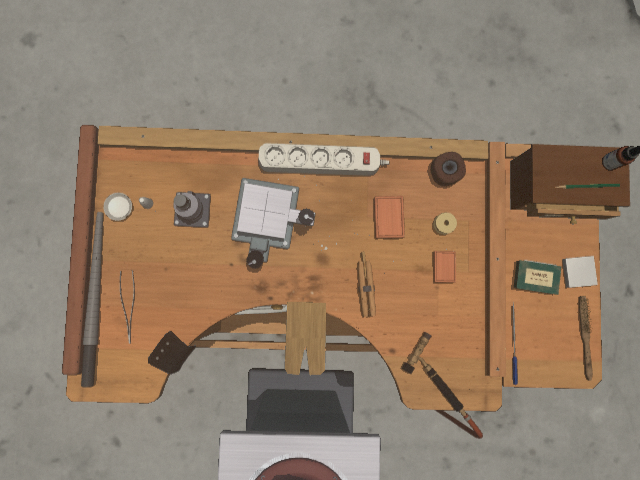

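View pics/sc0.png

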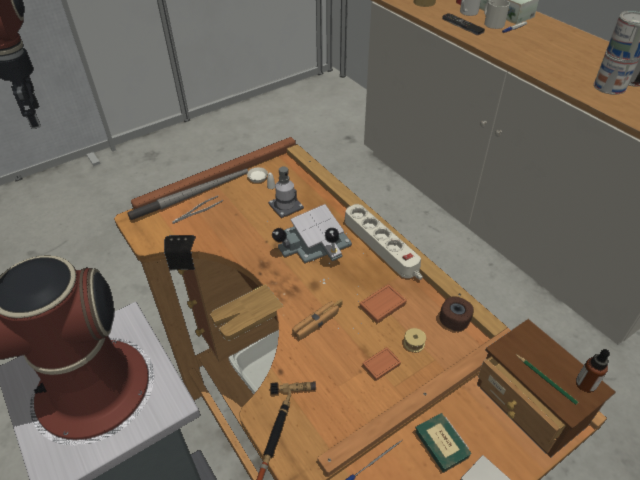

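The top view shows the stage at about (268,212), with its right knob at (307,217) and front knob at (255,259). The bottle is at (190,208). There are two orange plates: a big one at (389,217) and the small one, our blank, at (444,267). The spool is at (445,223) and the clamp at (367,285). Next I'll zoom in and measure.

```bash
python3 - <<'E'
from h import *
a=cv2.imread('pics/top0.png');b=cv2.imread('pics/sc0.png')
c1=cv2.resize(a[170:280,165:325],None,fx=5,fy=5,interpolation=cv2.INTER_CUBIC)
cv2.imwrite('pics/c1.png',c1)
hsv=cv2.cvtColor(a,cv2.COLOR_BGR2HSV)
# blanks: red-orange
s=a[267,444].astype(int);print(s, a[300,420])
m=(np.abs(a.astype(int)-s).sum(2)<50).astype(np.uint8)
n,l,st,ce=cv2.connectedComponentsWithStats(m)
for i in range(1,n):
    if st[i,4]>250:
        p=np.argwhere(l==i)[:,::-1].astype(np.float32);r=cv2.minAreaRect(p)
        w=[ray('top',*q,0.012)[:2] for q in cv2.boxPoints(r)]
        print(ce[i],st[i],r,np.round(w,4).tolist(),np.mean(w,0))
print('cap',ray('top',181.5,201,.122),'rk',ray('top',307,215.5,.1),'fk',ray('top',255.5,259.5,.068),'deck',ray('top',267,211,.052))
for u,v,z in((367,285,.027),(443.5,222.5,.024)):print(ray('top',u,v,z))
# calibration check in scene
for n,X in (('blank',ray('top',444,267,.012)),('cap',ray('top',181.5,201,.122)),('rk',ray('top',307,215.5,.1)),('fk',ray('top',255.5,259.5,.068)),('deck',ray('top',267,211,.052))): print(n,proj('scene',X))
E
```

```text
[ 84 116 183] [ 87 130 185]
[285.11642095 140.7366548 ] [  98  126  390   33 5901] ((292.692626953125, 141.8634796142578), (389.55120849609375, 18.062305450439453), 2.14758563041687) [[0.7179, 0.4309], [0.7556, 0.4321], [0.7571, -0.372], [0.7186, -0.3706]] [0.73727377 0.030106  ]
[342.49246609 275.87336483] [   66   142   536   269 82560] ((333.5, 276.0), (268.0, 535.0), 90.0) [[0.7186, 0.4947], [0.7627, -0.6132], [0.212, -0.6021], [0.188, 0.4551]] [ 0.47035052 -0.06637829]
[574.33823529 209.38051471] [537 204  83  12 544] ((577.9780883789062, 209.591796875), (82.31393432617188, 8.51268196105957), 2.12109637260437) [[0.6083, -0.4746], [0.6261, -0.4755], [0.6259, -0.6492], [0.608, -0.6481]] [ 0.61706222 -0.56183378]
[248.9630485  344.90300231] [210 341  76   9 433] ((247.52981567382812, 344.9117736816406), (74.91709899902344, 6.230538845062256), 1.569354772567749) [[0.3158, 0.1834], [0.328, 0.1837], [0.328, 0.0355], [0.3157, 0.0354]] [0.32187376 0.10949376]
cap [0.58841482 0.23138556 0.122     ] rk [5.72721212e-01 5.71607323e-04 1.00000000e-01] fk [0.48866717 0.09631194 0.068     ] deck [0.58560898 0.07912129 0.052     ]
[ 0.44731646 -0.12389359  0.027     ]
[ 0.57869687 -0.27739566  0.024     ]
blank [380.51315421 362.07624823]
cap [283.0702731  169.83562012]
rk [332.34269987 232.20538172]
fk [278.65269697 233.20045343]
deck [317.52119783 225.75799228]
```

View pics/c1.png

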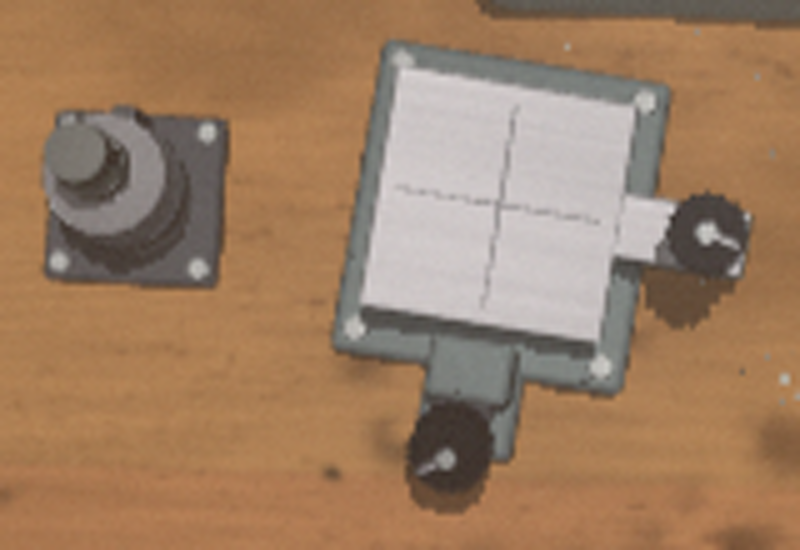

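The crop shows the platform cross at full-picture pixel (265.2,211.2). The knob hubs are at (306.6,216.8) and (254.2,261.8), and the cap is at about (180.5,200.5). Next is the stage frame.

```bash
python3 - <<'E'
from h import *
f=lambda u,v,z: ray('top',165+u/5-.4,170+v/5-.4,z)
B=np.array([f(*p,.012)[:2] for p in((388,45),(668,88),(620,393),(335,350))])
print('base',B.round(4).tolist(),B.mean(0),np.linalg.norm(np.diff(B,axis=0),axis=1))
ex=(B[0]+B[1]-B[2]-B[3]);ey=(B[0]+B[3]-B[1]-B[2])
print('yaw',np.degrees([np.arctan2(ex[1],ex[0]),np.arctan2(-ey[0],ey[1])]))
d=f(501,206,.052);r=f(708,234,.1);k=f(446,459,.068);print('deck',d,'rk',r,'fk',k,'cap',f(75,152,.122), 'foot',f(135,200,.012))
v=r-d;print('rk rel',np.hypot(*v[:2]),np.degrees(np.arctan2(v[0],-v[1])))
v=k-d;print('fk rel',np.hypot(*v[:2]),np.degrees(np.arctan2(-v[1],-v[0])))
o=ctrl.get_obs();T=R.from_rotvec(o['tool_rot']).as_matrix();print(T.round(3))
c=calibration('wrist');Rc=np.array(c['R']);C=-Rc.T@np.array(c['t']).ravel()
print('cam in tool',T.T@(C-o['tool_pos']),(T.T@Rc.T).round(3).tolist(),np.array(c['mtx'])[0,0])
# blank
a=cv2.imread('pics/top0.png').astype(int);s=a[267,444]
lab=cv2.cvtColor(a.astype(np.uint8),cv2.COLOR_BGR2LAB).astype(int);print(lab[267,444],lab[275,420])
m=(np.linalg.norm(lab-lab[217,389],axis=2)<14).astype(np.uint8);m[:, :340]=0;m[:185]=0;m[300:]=0;m[:,470:]=0
n,l,st,ce=cv2.connectedComponentsWithStats(m)
for i in range(1,n):
    if st[i,4]>150:
        q=cv2.minAreaRect(np.argwhere(l==i)[:,::-1].astype(np.float32));w=[ray('top',*z,.012)[:2] for z in cv2.boxPoints(q)];print(q,np.round(w,4).tolist(),np.mean(w,0))
E
```

```text
base [[0.6564, 0.1349], [0.6428, 0.0201], [0.517, 0.0352], [0.5306, 0.1507]] [0.58672763 0.08522707] [0.11565354 0.12675646 0.11632396]
yaw [-7.00511246 -6.74536586]
deck [0.58585356 0.0834419  0.052     ] rk [0.57096078 0.00201992 0.1       ] fk [0.48492007 0.09940515 0.068     ] cap [0.59014294 0.23493853 0.122     ] foot [0.58892895 0.23407289 0.012     ]
rk rel 0.08277277739544034 -10.36531711346046
fk rel 0.1021880390473895 -8.987243128647425
[[-0.975  0.221 -0.   ]
 [ 0.221  0.975  0.   ]
 [ 0.     0.    -1.   ]]
cam in tool [ 0.06924601 -0.00086537 -0.14186105] [[0.0, -0.962, -0.273], [1.0, 0.0, -0.0], [0.0, -0.273, 0.962]] 412.156203470828
[141 151 157] [142 145 159]
((426.0, 204.0), (38.0, 86.0), 90.0) [[0.6538, -0.1541], [0.6605, -0.333], [0.5811, -0.3333], [0.575, -0.1557]] [ 0.61760225 -0.24400584]
((389.5, 216.5), (35.0, 23.0), 90.0) [[0.6243, -0.1444], [0.626, -0.1919], [0.5536, -0.193], [0.552, -0.1458]] [ 0.58898661 -0.16878527]
((404.5, 259.5), (79.0, 129.0), 90.0) [[0.5781, -0.0674], [0.5873, -0.3332], [0.4256, -0.3338], [0.4179, -0.0717]] [ 0.50224813 -0.20155313]
((445.0, 266.0), (26.0, 16.0), 90.0) [[0.5171, -0.2675], [0.5182, -0.3005], [0.4651, -0.3008], [0.4641, -0.268]] [ 0.49112918 -0.28421284]
```

```bash
python3 -m creep '[[1,-0.0407,-0.0208,0,0,0,0],[1,-0.0407,-0.0208,0,0,0,0],[1,-0.0407,-0.0208,0,0,0,0],[1,-0.0407,-0.0208,0,0,0,0],[1,-0.0407,-0.0208,0,0,0,0],[1,-0.0407,-0.0208,0,0,0,0],[1,-0.0407,-0.0208,0,0,0,0],[1,-0.0407,-0.0208,0,0,0,0],[1,-0.0407,-0.0208,0,0,0,0],[1,-0.0407,-0.0208,0,0,0,0],[1,-0.0407,-0.0208,0,0,0,0],[1,-0.0407,-0.0208,0,0,0,0],[1,-0.0407,-0.0208,0,0,0,0],[1,-0.0407,-0.0208,0,0,0,0],[1,0,0,0,0,0,0],[1,0,0,0,0,0,0]]'
python3 - <<'E'
from h import *
import pickle
c=calibration('wrist');save('wrist','w1.png');pickle.dump(c,open('w1.pkl','wb'));o=ctrl.get_obs();print(o['t'],o['tool_pos'],o['q'])
E
```

```text
t: 2.6
tool_pos: [0.6298, 0.1989, 0.2309]
tool_rot: [-0.352, -3.121, -0.0]
contact_force: [0.7, 0.8, -0.4]
opening: 0.0851
2.65 [0.62916979 0.19976621 0.23103958] [ 1.94599487e-01  1.34731013e-01  1.52584268e+00  4.69972186e-04
  1.48178968e+00 -1.15318959e+00]
```

```bash
python3 -m creep '[[1,-0.009,-0.041,0,0,0,0],[1,-0.009,-0.041,0,0,0,0],[1,-0.009,-0.041,0,0,0,0],[1,-0.009,-0.041,0,0,0,0],[1,-0.009,-0.041,0,0,0,0],[1,0,0,0,0,0,0],[1,0,0,0,0,0,0]]'
python3 - <<'E'
from h import *
import pickle
c=calibration('wrist');save('wrist','w2.png');pickle.dump(c,open('w2.pkl','wb'));o=ctrl.get_obs();print(o['t'],o['tool_pos'],o['q'])
a=cv2.imread('pics/w1.png');b=cv2.imread('pics/w2.png')
cv2.imwrite('pics/w12.png',np.vstack([a[:300],b[:300]]))
E
```

```text
t: 3.35
tool_pos: [0.6275, -0.0096, 0.2315]
tool_rot: [0.349, 3.122, 0.001]
contact_force: [0.2, 0.3, -0.9]
opening: 0.0852
3.4 [ 0.62763312 -0.00883025  0.23147534] [-1.32838745e-01  5.88352518e-02  1.60623389e+00  6.34510747e-04
  1.47646260e+00 -1.48214449e+00]
```

View pics/w12.png

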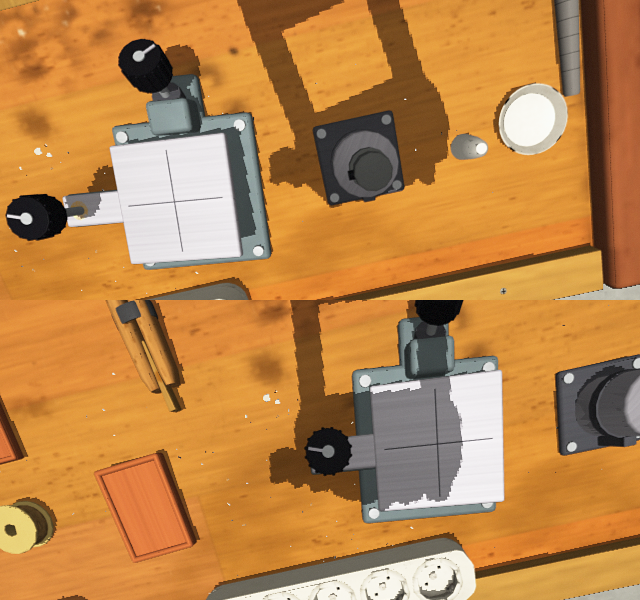

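Both wrist views show the whole platform. Deck corners in view 1 are at about (110,146), (225,133), (243,257) and (131,264). In view 2 they are at about (370,86), (501,71), (503,201) and (377,210). I'll fit the stage pose and tilts.

```bash
cat > fit.py <<'E'
from h import *
import pickle
from scipy.optimize import least_squares
D={'fr':(-.048,-.048,.016),'fl':(-.048,.048,.016),'bl':(.048,.048,.016),'br':(.048,-.048,.016),'c':(0,0,.016)}
def pts(p):
    x,y,yaw,rx,ry=p[:5];Z=R.from_euler('z',yaw);P0=np.array([x,y,.036])
    T=R.from_euler('xy',[rx,ry]);out={k:P0+Z.apply(T.apply(v)) for k,v in D.items()}
    out['rk']=P0+Z.apply(R.from_euler('y',ry).apply((0,-.085,.064)))
    out['fk']=P0+Z.apply((-.104,0,.032))
    for k,v in dict(Bfr=(-.06,-.065),Bfl=(-.06,.065),Bbl=(.06,.065),Bbr=(.06,-.065)).items(): out[k]=np.array([x,y,.0])+Z.apply((v[0],v[1],.012))
    return out
def solve(views,p0=(.586,.084,-.13,0,0)):
    n=len(views)
    def f(p):
        q=pts(p);r=[]
        for i,(c,m) in enumerate(views):
            o=np.r_[p[5+2*i:7+2*i],0]
            for k,uv in m.items(): r+=list((proj(c,q[k]+o)-uv))
        return np.r_[r,p[5:]/.002]
    s=least_squares(f,np.r_[p0,np.zeros(2*n)],loss='soft_l1')
    print('x,y,yawdeg,rx,ry',s.x[:2].round(4),np.degrees(s.x[2]).round(2),s.x[3:5].round(4),'off mm',(s.x[5:]*1e3).round(1))
    cov=np.linalg.inv(s.jac.T@s.jac);print('sd',np.sqrt(np.diag(cov))[:5].round(4))
    q=pts(s.x)
    for i,(c,m) in enumerate(views): print({k:(proj(c,q[k]+np.r_[s.x[5+2*i:7+2*i],0])-uv).round(1).tolist() for k,uv in m.items()})
    return s.x
if __name__=='__main__':
    w1=pickle.load(open('w1.pkl','rb'));w2=pickle.load(open('w2.pkl','rb'))
    v1=dict(fr=(110,146),fl=(225,133),bl=(243,257),br=(131,264),c=(174,202),rk=(26,219),fk=(138,56))
    v2=dict(fr=(370,86),fl=(501,71),bl=(503,201),br=(377,210),c=(437,143),rk=(328,151))
    t=dict(c=(264.8,210.8),rk=(306.2,216.4),fk=(253.8,261.4))
    x=solve([(w1,v1),(w2,v2),(calibration('top'),t)])
    x=solve([(w1,{k:v1[k] for k in D}),(w2,{k:v2[k] for k in D})])
    o=ctrl.get_obs(); print(o['tool_pos'],R.from_rotvec(o['tool_rot']).as_matrix().round(3).tolist())
    # pixel of edges
E
python3 fit.py
```

```text
x,y,yawdeg,rx,ry [0.5888 0.0857] -7.38 [ 0.1194 -0.0908] off mm [ 0.6  0.7  0.1 -0.6 -0.8 -0.1]
sd [0.0013 0.0013 0.0053 0.0234 0.012 ]
{'fr': [-2.4, -0.4], 'fl': [-0.4, -0.8], 'bl': [-1.3, 0.4], 'br': [-1.0, 1.0], 'c': [1.0, -0.2], 'rk': [1.2, -0.3], 'fk': [1.8, 0.4]}
{'fr': [-1.5, -1.3], 'fl': [1.2, -2.8], 'bl': [1.2, 0.6], 'br': [0.6, 1.6], 'c': [-0.2, 0.5], 'rk': [-1.1, 0.2]}
{'c': [-0.2, -0.2], 'rk': [-0.0, -0.2], 'fk': [0.2, 0.0]}
x,y,yawdeg,rx,ry [0.5894 0.086 ] -7.56 [ 0.1333 -0.0977] off mm [ 0.3  1.  -0.3 -1. ]
sd [0.0015 0.0017 0.006  0.0196 0.0207]
{'fr': [-0.7, -0.5], 'fl': [0.4, -0.7], 'bl': [-1.1, 0.8], 'br': [-0.2, 0.9], 'c': [1.8, -0.2]}
{'fr': [-1.7, -1.1], 'fl': [1.1, -2.6], 'bl': [1.0, 0.9], 'br': [0.1, 1.5], 'c': [-0.6, 0.6]}
[ 0.62763312 -0.00883025  0.23147534] [[-0.976, 0.22, 0.0], [0.22, 0.976, 0.001], [-0.0, 0.001, -1.0]]
```

```bash
python3 - <<'E'
from fit import *
w1=pickle.load(open('w1.pkl','rb'));w2=pickle.load(open('w2.pkl','rb'));t=calibration('top')
S=R.from_euler('z',np.radians(-7.5));O=np.array([.589,.0857,0])
def d(c,uv,n,P):
    K,Rm,tt=map(np.array,(c['mtx'],c['R'],c['t']));d=Rm.T@np.linalg.inv(K)@[*uv,1];o=-Rm.T@tt.ravel();return o+d*(n@(P-o))/(n@d)
T=R.from_euler('y',-.095)
rk=(O+[0,0,.036]+S.apply(T.apply([0,-.085,.064])),S*T)
fk=(O+S.apply([-.104,0,.068]),S*R.from_euler('y',-np.pi/6))
C=lambda u,v:(164.6+u/5,169.6+v/5)
for nm,(P,F),c,h,e in(('rk',rk,t,C(708,234),C(738,247)),('rk',rk,w1,(26,219),(8,217)),('rk',rk,w2,(328,151),(306,148)),('fk',fk,t,C(446,459),C(418,472)),('fk',fk,w1,(138,56),(155,46))):
    n=F.apply([0,0,1]);v=F.inv().apply(d(c,e,n,P)-d(c,h,n,P));print(nm,v.round(4),'angle from -x, rad',round(float(np.angle(np.exp(1j*(np.arctan2(v[1],v[0])-np.pi)))),2))
print(rk[0],fk[0],fk[1].apply([0,0,1]))
E
```

```text
rk [-0.003  -0.0119 -0.    ] angle from -x, rad 1.33
rk [-0.0025 -0.0119  0.    ] angle from -x, rad 1.37
rk [-0.0032 -0.014   0.    ] angle from -x, rad 1.35
fk [-0.0075  0.0101 -0.    ] angle from -x, rad -0.93
fk [-0.0066  0.0116  0.    ] angle from -x, rad -1.05
[0.57188635 0.00221959 0.09971142] [0.48588973 0.09927472 0.068     ] [-0.49572243  0.0652631   0.8660254 ]
```

The index lines agree with the tilt fit: right knob ≈ +1.33 rad (turn clockwise 76°), front knob ≈ −1.0 rad (turn anticlockwise 57°). I'll do the front knob first so that the right knob's axis becomes upright.

```bash
cat > plan.py <<'E'
from h import *
YAW=np.radians(-7.5);S=R.from_euler('z',YAW);O=np.array([.589,.0857,0])
FK=O+S.apply([-.104,0,.068]);FN=S.apply([-.5,0,.8660254])
def frame(n,y):   # tool z=-n, jaw y
    z=-np.array(n)/np.linalg.norm(n);y=np.array(y)-z*(z@y);y/=np.linalg.norm(y)
    return R.from_matrix(np.array([np.cross(y,z),y,z]).T)
def plan(P,Q,N,start=None):
    o=ctrl.get_obs();p0,r0=start or (np.array(o['tool_pos']),R.from_rotvec(o['tool_rot']))
    rel=(r0.inv()*Q).as_rotvec();st=R.from_rotvec(rel/N)
    A=sum(R.from_rotvec(rel/N*k).as_matrix() for k in range(N))
    d=np.linalg.solve(A,r0.inv().apply(np.array(P)-p0))
    print(N,'rows',d.round(4).tolist(),np.degrees(rel/N).round(2).tolist(),'|d|',np.linalg.norm(d).round(4),'rot',np.degrees(np.linalg.norm(rel)/N).round(2),'t',o['t'])
E
python3 - <<'E'
from plan import *
Q=frame(FN,S.apply([0,1,0]))*R.from_euler('z',30,degrees=True)
plan(FK-.026*FN+.07*FN,Q,10)
E
```

```text
10 rows [0.0221, 0.0027, 0.0085] [-0.91, -2.88, 2.42] |d| 0.0239 rot 3.87 t 3.4
```

```bash
python3 -m creep '[[1,0.0221,0.0027,0.0085,-0.91,-2.88,2.42],[1,0.0221,0.0027,0.0085,-0.91,-2.88,2.42],[1,0.0221,0.0027,0.0085,-0.91,-2.88,2.42],[1,0.0221,0.0027,0.0085,-0.91,-2.88,2.42],[1,0.0221,0.0027,0.0085,-0.91,-2.88,2.42],[1,0.0221,0.0027,0.0085,-0.91,-2.88,2.42],[1,0.0221,0.0027,0.0085,-0.91,-2.88,2.42],[1,0.0221,0.0027,0.0085,-0.91,-2.88,2.42],[1,0.0221,0.0027,0.0085,-0.91,-2.88,2.42],[1,0.0221,0.0027,0.0085,-0.91,-2.88,2.42],[1,0,0,0,0,0,0],[1,0,0,0,0,0,0],[1,0,0,0,0,0,0]]'
python3 - <<'E'
from plan import *
c=calibration('wrist')
save('wrist','w3.png')
Q=frame(FN,S.apply([0,1,0]))*R.from_euler('z',30,degrees=True)
plan(FK-.026*FN,Q,1)
print(proj(c,FK),proj(c,FK-.024*FN),ctrl.get_obs()['q'])
E
```

```text
t: 4.7
tool_pos: [0.4664, 0.1016, 0.1082]
tool_rot: [0.842, 2.484, 0.138]
contact_force: [0.1, -0.3, 0.1]
opening: 0.0854
1 rows [0.0033, -0.0013, 0.0706] [0.05, 0.12, -0.02] |d| 0.0706 rot 0.13 t 4.75
[326.8419232  274.32344587] [326.88203113 259.21626875] [ 0.13586698 -0.55082821  2.38524284 -0.18484642  0.80553667 -0.68588345]
```

View pics/w3.png

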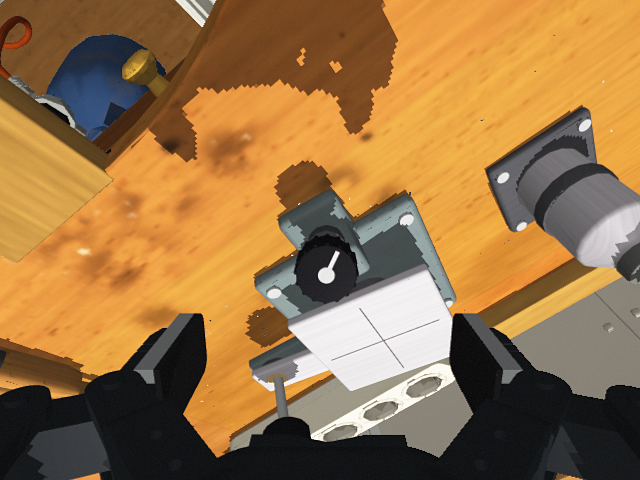

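The hub shows at (326,275), within 1 px of the prediction and centred between the fingers. Descend and grip.

```bash
python3 -m creep '[[1,0.0005,-0.0002,0.0141,0,0,0],[1,0.0005,-0.0002,0.0141,0,0,0],[1,0.0005,-0.0002,0.0141,0,0,0],[1,0.0005,-0.0002,0.0141,0,0,0],[1,0.0005,-0.0002,0.0141,0,0,0],[1,0,0,0,0,0,0],[0.2,0,0,0,0,0,0],[0.2,0,0,0,0,0,0],[0.2,0,0,0,0,0,0],[0.2,0,0,0,0,0,0],[0.2,0,0,0,0,0,0],[0.2,0,0,0,0,0,0]]' 40
python3 - <<'E'
from plan import *
Q=frame(FN,S.apply([0,1,0]))*R.from_euler('z',30,degrees=True)
plan(FK-.026*FN,Q,1)
E
```

```text
t: 5.95
tool_pos: [0.4987, 0.0983, 0.0453]
tool_rot: [0.843, 2.483, 0.14]
contact_force: [-2.2, 6.0, 4.6]
opening: 0.0287
1 rows [-0.0005, -0.0005, -0.0] [0.15, 0.09, -0.05] |d| 0.0007 rot 0.18 t 5.95
```

```bash
python3 -m creep '[[0.2,0,0,0,0,0,-5.7],[0.2,0,0,0,0,0,-5.7],[0.2,0,0,0,0,0,-5.7],[0.2,0,0,0,0,0,-5.7],[0.2,0,0,0,0,0,-5.7],[0.2,0,0,0,0,0,-5.7],[0.2,0,0,0,0,0,-5.7],[0.2,0,0,0,0,0,-5.7],[0.2,0,0,0,0,0,-5.7],[0.2,0,0,0,0,0,-5.7],[0.2,0,0,0,0,0,0],[0.2,0,0,0,0,0,0]]'
python3 -m creep '[[1,0,0,0,0,0,0],[1,0,0,0,0,0,0],[1,0,0,0,0,0,0],[1,0,0,0,0,0,0],[1,0,0,-0.02,0,0,0],[1,0,0,-0.025,0,0,0],[1,0,0,-0.025,0,0,0],[1,0,0,-0.015,0,0,0],[1,0,0,0,0,0,0],[1,0,0,0,0,0,0]]'
python3 - <<'E'
from plan import *
import pickle
c=calibration('wrist');save('wrist','w4.png');pickle.dump(c,open('w4.pkl','wb'))
P=O+[0,0,.036];RK=O+S.apply([0,-.085,.1])
o=ctrl.get_obs();print(o['tool_pos'],o['q'])
# right knob approach: jaw start yaw so that +76deg about tool z ends near symmetric
for a in(-38,-10,0):
    Q=frame([0,0,1],S.apply([0,1,0]))*R.from_euler('z',a,degrees=True)
    print(a);plan(RK+[0,0,.05],Q,12)
E
```

```text
t: 7.15
tool_pos: [0.4986, 0.0976, 0.0453]
tool_rot: [-0.446, 2.594, -0.21]
contact_force: [-3.1, 1.0, 5.5]
opening: 0.0283
t: 8.15
tool_pos: [0.4556, 0.1028, 0.1171]
tool_rot: [-0.445, 2.596, -0.21]
contact_force: [-0.8, -0.3, -0.6]
opening: 0.0854
[0.45526459 0.10266735 0.11627467] [ 0.14482506 -0.60103879  2.39988725 -0.18411248  0.84611509 -1.67828066]
-38
12 rows [-0.0062, -0.0122, 0.0003] [-1.35, 2.1, -0.9] |d| 0.0137 rot 2.65 t 8.2
-10
12 rows [-0.0088, -0.0105, 0.0006] [-0.8, 2.37, 1.38] |d| 0.0137 rot 2.86 t 8.2
0
12 rows [-0.0096, -0.0098, 0.0007] [-0.59, 2.44, 2.19] |d| 0.0138 rot 3.34 t 8.2
```

View pics/w4.png

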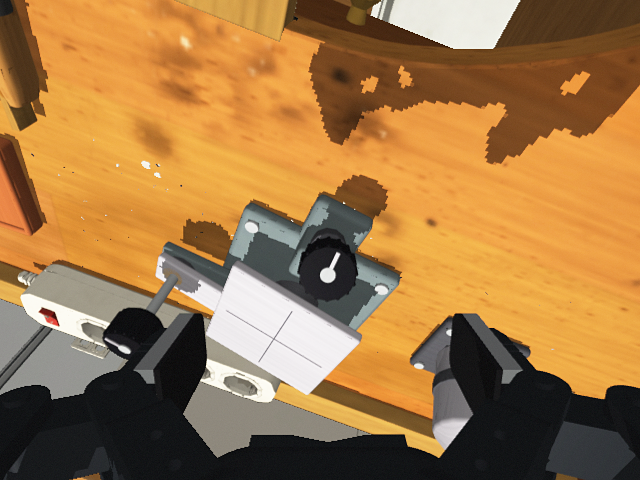

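The front knob's index line went round with the gripper, at (328,275)→(338,252), the same in the picture as before the turn, so it turned the full 57°. Now the right knob.

```bash
python3 -m creep '[[1,-0.0062,-0.0122,0.0003,-1.35,2.1,-0.9],[1,-0.0062,-0.0122,0.0003,-1.35,2.1,-0.9],[1,-0.0062,-0.0122,0.0003,-1.35,2.1,-0.9],[1,-0.0062,-0.0122,0.0003,-1.35,2.1,-0.9],[1,-0.0062,-0.0122,0.0003,-1.35,2.1,-0.9],[1,-0.0062,-0.0122,0.0003,-1.35,2.1,-0.9],[1,-0.0062,-0.0122,0.0003,-1.35,2.1,-0.9],[1,-0.0062,-0.0122,0.0003,-1.35,2.1,-0.9],[1,-0.0062,-0.0122,0.0003,-1.35,2.1,-0.9],[1,-0.0062,-0.0122,0.0003,-1.35,2.1,-0.9],[1,-0.0062,-0.0122,0.0003,-1.35,2.1,-0.9],[1,-0.0062,-0.0122,0.0003,-1.35,2.1,-0.9],[1,0,0,0,0,0,0],[1,0,0,0,0,0,0],[1,0,0,0,0,0,0]]'
python3 - <<'E'
from plan import *
import pickle
c=calibration('wrist');save('wrist','w5.png');pickle.dump(c,open('w5.pkl','wb'))
RK=O+S.apply([0,-.085,.1]);print(proj(c,RK))
Q=frame([0,0,1],S.apply([0,1,0]))*R.from_euler('z',-38,degrees=True)
plan(RK-[0,0,.024],Q,1)
E
```

```text
t: 9.7
tool_pos: [0.5771, 0.0018, 0.1502]
tool_rot: [0.827, -3.031, -0.002]
contact_force: [0.0, 0.7, 0.8]
opening: 0.0854
[327.18502472 278.28695506]
1 rows [-0.0004, -0.0008, 0.0746] [0.06, 0.04, 0.04] |d| 0.0746 rot 0.08 t 9.75
```

View pics/w5.png

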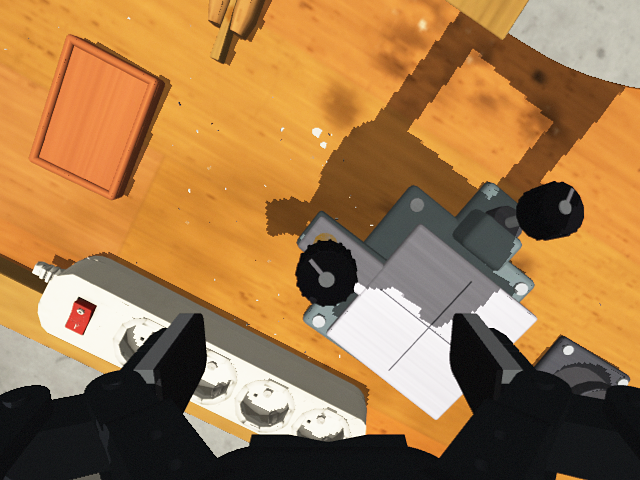

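The right knob's hub is at (326,279), matching the prediction of (327,278), and its index line again reads about +75°. Descend, grip and turn +76°.

```bash
python3 -m creep '[[1,0,-0.0001,0.0149,0,0,0],[1,0,-0.0001,0.0149,0,0,0],[1,0,-0.0001,0.0149,0,0,0],[1,0,-0.0001,0.0149,0,0,0],[1,0,-0.0001,0.0149,0,0,0],[1,0,0,0,0,0,0],[0.2,0,0,0,0,0,0],[0.2,0,0,0,0,0,0],[0.2,0,0,0,0,0,0],[0.2,0,0,0,0,0,0],[0.2,0,0,0,0,0,0],[0.2,0,0,0,0,0,0]]' 40
python3 -m creep '[[0.2,0,0,0,0,0,7.6],[0.2,0,0,0,0,0,7.6],[0.2,0,0,0,0,0,7.6],[0.2,0,0,0,0,0,7.6],[0.2,0,0,0,0,0,7.6],[0.2,0,0,0,0,0,7.6],[0.2,0,0,0,0,0,7.6],[0.2,0,0,0,0,0,7.6],[0.2,0,0,0,0,0,7.6],[0.2,0,0,0,0,0,7.6],[0.2,0,0,0,0,0,0],[0.2,0,0,0,0,0,0]]'
python3 -m creep '[[1,0,0,0,0,0,0],[1,0,0,0,0,0,0],[1,0,0,0,0,0,0],[1,0,0,0,0,0,0],[1,0,0,-0.03,0,0,0],[1,0,0,-0.04,0,0,0],[1,-0.03,0.02,-0.03,0,0,-6],[1,-0.03,0.02,-0.03,0,0,-6],[1,-0.0,0.02,0,0,0,-6],[1,-0.0,0.02,0,0,0,-6],[1,0,0,0,0,0,0],[1,0,0,0,0,0,0]]'
python3 - <<'E'
from plan import *
import pickle
c=calibration('wrist');save('wrist','w6.png');pickle.dump(c,open('w6.pkl','wb'))
o=ctrl.get_obs();print(o['tool_pos'],o['q'],R.from_rotvec(o['tool_rot']).as_matrix().round(3).tolist())
from fit import pts
q=pts([*O[:2],YAW,0,0]);print({k:proj(c,v).round(1).tolist() for k,v in q.items()})
# index tips at zero, 13 mm from hub toward front
print('rk tip0',proj(c,q['rk']+S.apply([-.013,0,0])),'fk tip0',proj(c,q['fk']+S.apply([-.013*.866,0,-.013*.5])))
E
```

```text
t: 10.95
tool_pos: [0.5788, 0.0017, 0.0781]
tool_rot: [-0.827, 3.029, 0.002]
contact_force: [-2.3, 3.9, 6.2]
opening: 0.0285
t: 12.15
tool_pos: [0.5787, 0.002, 0.0781]
tool_rot: [1.214, 2.897, 0.004]
contact_force: [-1.5, 4.4, 6.2]
opening: 0.0284
t: 13.35
tool_pos: [0.6694, 0.0244, 0.2064]
tool_rot: [0.587, 3.086, 0.001]
contact_force: [0.1, -0.5, -0.3]
opening: 0.0853
[0.66924176 0.0240221  0.20644899] [-7.53741163e-02  1.71238194e-01  1.52661925e+00  5.39780311e-04
  1.44367540e+00 -1.27015959e+00] [[-0.93, 0.367, 0.0], [0.367, 0.93, 0.001], [0.0, 0.001, -1.0]]
{'fr': [282.0, 29.6], 'fl': [427.6, -10.9], 'bl': [452.2, 140.7], 'br': [318.6, 174.4], 'c': [370.0, 87.0], 'rk': [233.7, 116.8], 'fk': [333.5, -105.3], 'Bfr': [261.2, 31.1], 'Bfl': [435.0, -17.4], 'Bbl': [461.2, 149.3], 'Bbr': [303.1, 188.9]}
rk tip0 [226.78046755  93.40555273] fk tip0 [ 328.70239429 -121.71028527]
```

View pics/w6.png

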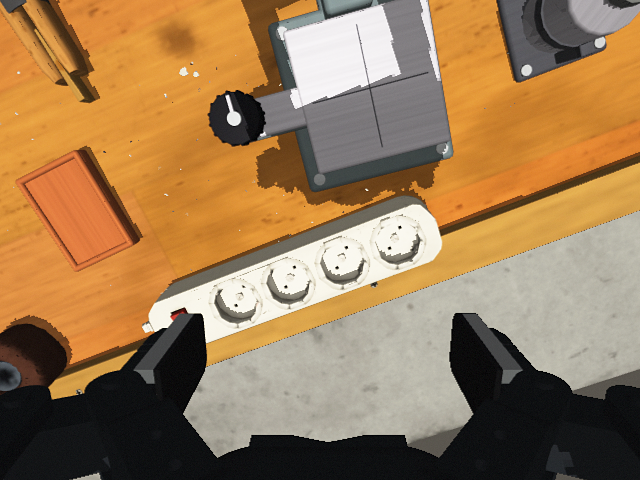

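The right knob's hub is at (234,118) and its index tip at (229,94), so the line points along the stage's front direction, which is zero. Next is a check view of the deck, then one over the blank.

```bash
python3 - <<'E'
from plan import *
Q=frame([0,0,1],S.apply([0,1,0]))
plan([.615,-.02,.23],Q,4)
Q2=frame([0,0,1],[0,1,0])
plan([.56,-.275,.2],Q2,7,(np.array([.615,-.02,.23]),Q))
E
```

```text
4 rows [0.01, -0.0144, -0.0059] [0.01, -0.0, -3.51] |d| 0.0185 rot 3.51 t 13.4
7 rows [0.0051, -0.0369, 0.0043] [0.0, 0.0, -1.07] |d| 0.0375 rot 1.07 t 13.4
```

```bash
python3 -m creep '[[1,0.01,-0.0144,-0.0059,0,0,-3.5],[1,0.01,-0.0144,-0.0059,0,0,-3.5],[1,0.01,-0.0144,-0.0059,0,0,-3.5],[1,0.01,-0.0144,-0.0059,0,0,-3.5],[1,0,0,0,0,0,0],[1,0,0,0,0,0,0],[1,0,0,0,0,0,0]]'
python3 - <<'E'
from h import *
import pickle
c=calibration('wrist');save('wrist','w7.png');pickle.dump(c,open('w7.pkl','wb'))
E
python3 -m creep '[[1,0.0051,-0.0369,0.0043,0,0,-1.07],[1,0.0051,-0.0369,0.0043,0,0,-1.07],[1,0.0051,-0.0369,0.0043,0,0,-1.07],[1,0.0051,-0.0369,0.0043,0,0,-1.07],[1,0.0051,-0.0369,0.0043,0,0,-1.07],[1,0.0051,-0.0369,0.0043,0,0,-1.07],[1,0.0051,-0.0369,0.0043,0,0,-1.07],[1,0,0,0,0,0,0],[1,0,0,0,0,0,0],[1,0,0,0,0,0,0]]'
python3 - <<'E'
from h import *
import pickle
c=calibration('wrist');save('wrist','w8.png');pickle.dump(c,open('w8.pkl','wb'))
print(ctrl.get_obs()['tool_pos'],[ (np.round(r['extent']),round(r['conf'],2)) for r in models.search_frame('wrist','blank')])
a=cv2.imread('pics/w7.png');b=cv2.imread('pics/w8.png')
cv2.imwrite('pics/w78.png',np.vstack([a[:300],b[:300]]))
E
```

```text
t: 14.1
tool_pos: [0.6153, -0.0195, 0.2301]
tool_rot: [0.206, 3.134, 0.002]
contact_force: [-0.7, 0.1, -0.0]
opening: 0.0853
t: 15.15
tool_pos: [0.5611, -0.2734, 0.1999]
tool_rot: [-0.002, 3.141, 0.002]
contact_force: [0.3, -0.1, 0.6]
opening: 0.0852
[ 0.56112694 -0.27314401  0.20010552] [(array([284.,  85., 342., 173.]), 0.93), (array([414., 199., 496., 306.]), 0.6)]
```

View pics/w78.png

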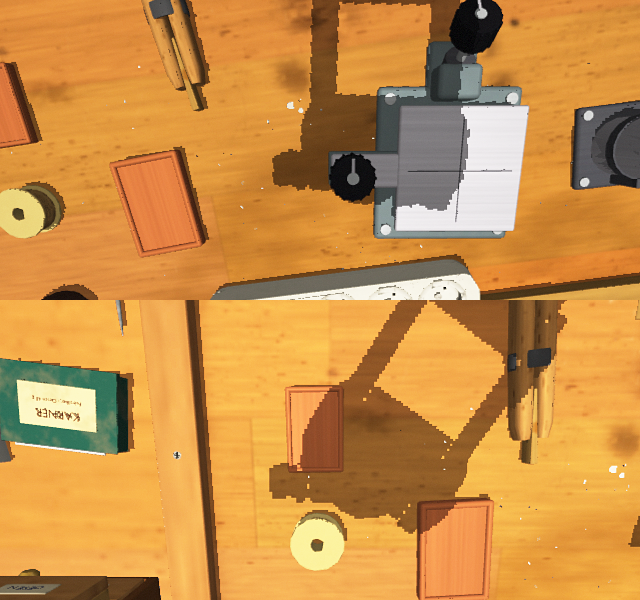

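In w7 the deck corners are at about (399,104), (527,107), (515,231) and (396,229), and both index lines point to the front. In w8 the small blank spans (286,86)–(343,172), with the spool below it at (317,243).

```bash
python3 - <<'E'
from fit import *
from plan import plan,frame
w7=pickle.load(open('w7.pkl','rb'));w8=pickle.load(open('w8.pkl','rb'))
v=dict(fr=(399,104),fl=(527,107),bl=(515,231),br=(396,229),c=(461,170),rk=(354,178),fk=(481,13))
solve([(w7,v)])
c=[ray(w8,*p,.012)[:2] for p in((287,87),(343,87),(343,171),(288,172))];print(np.round(c,4).tolist(),np.mean(c,0),np.linalg.norm(np.diff(c,axis=0),axis=1))
b=np.mean(c,0)
plan([*b,.06],frame([0,0,1],[0,1,0]),5)
E
```

```text
x,y,yawdeg,rx,ry [0.589  0.0857] -7.28 [-0.013  -0.0026] off mm [ 0. -0.]
sd [0.002  0.0021 0.005  0.0332 0.014 ]
{'fr': [1.6, 0.4], 'fl': [3.7, -3.1], 'bl': [0.2, -0.1], 'br': [-0.6, 2.7], 'c': [-0.6, 0.3], 'rk': [-1.0, -0.4], 'fk': [-0.2, 0.1]}
[[0.4604, -0.3046], [0.4604, -0.2626], [0.5225, -0.2619], [0.5233, -0.3054]] [ 0.49166507 -0.28361306] [0.04193478 0.0621341  0.0434807 ]
5 rows [0.0139, -0.0021, 0.028] [0.01, 0.02, 0.02] |d| 0.0314 rot 0.03 t 15.25
```

The platform fits level (−0.013 and −0.003 rad). The blank measures about 62×43 mm, centred at (0.492,−0.284). Go down and grasp.

```bash
python3 -m creep '[[1,0.0139,-0.0021,0.028,0,0,0],[1,0.0139,-0.0021,0.028,0,0,0],[1,0.0139,-0.0021,0.028,0,0,0],[1,0.0139,-0.0021,0.028,0,0,0],[1,0.0139,-0.0021,0.028,0,0,0],[1,0,0,0.02,0,0,0],[1,0,0,0.02,0,0,0],[1,0,0,0.0205,0,0,0],[1,0,0,0,0,0,0],[1,0,0,0,0,0,0]]'
python3 -m creep '[[0.4,0,0,0,0,0,0],[0.4,0,0,0,0,0,0],[0.4,0,0,0,0,0,0],[0.4,0,0,0,0,0,0],[0.4,0,0,0,0,0,0],[0.4,0,0,0,0,0,0]]' 40
python3 - <<'E'
from h import *
o=ctrl.get_obs();print(o['tool_pos'],o['contact_force'],o['opening'])
E
```

```text
t: 16.25
tool_pos: [0.4917, -0.284, -0.0002]
tool_rot: [-0.002, 3.141, 0.002]
contact_force: [0.1, 0.3, 0.4]
opening: 0.0856
t: 16.85
tool_pos: [0.4923, -0.2853, 0.001]
tool_rot: [-0.001, 3.138, -0.0]
contact_force: [0.1, 0.3, 5.8]
opening: 0.0429
[ 0.4923454  -0.28531904  0.00098093] [0.13302701 0.34961334 5.77072682] 0.04285604610862398
```

```bash
python3 -m creep '[[0.4,0,0,-0.02,0,0,0],[0.4,0,0,-0.04,0,0,0],[0.4,0,0,-0.05,0,0,0],[0.4,0,0,-0.04,0,0,0],[0.4,0,0,0,0,0,0],[0.4,0,0,0,0,0,0]]'
python3 - <<'E'
from plan import *
o=ctrl.get_obs();print(o['contact_force'],o['opening'])
plan([O[0],O[1],.15],frame([0,0,1],S.apply([0,1,0])),12)
E
```

```text
t: 17.45
tool_pos: [0.4915, -0.2851, 0.1504]
tool_rot: [-0.001, 3.139, -0.0]
contact_force: [-0.2, 0.2, -2.0]
opening: 0.0426
[-0.18176419  0.20298342 -1.99223429] 0.04262826257672552
12 rows [-0.0063, 0.0314, 0.0] [-0.0, 0.01, 0.63] |d| 0.032 rot 0.63 t 17.45
```

```bash
python3 -m creep '[[0.4,-0.0063,0.0314,0,0,0,0.63],[0.4,-0.0063,0.0314,0,0,0,0.63],[0.4,-0.0063,0.0314,0,0,0,0.63],[0.4,-0.0063,0.0314,0,0,0,0.63],[0.4,-0.0063,0.0314,0,0,0,0.63],[0.4,-0.0063,0.0314,0,0,0,0.63],[0.4,-0.0063,0.0314,0,0,0,0.63],[0.4,-0.0063,0.0314,0,0,0,0.63],[0.4,-0.0063,0.0314,0,0,0,0.63],[0.4,-0.0063,0.0314,0,0,0,0.63],[0.4,-0.0063,0.0314,0,0,0,0.63],[0.4,-0.0063,0.0314,0,0,0,0.63],[0.4,0,0,0,0,0,0],[0.4,0,0,0,0,0,0]]'
python3 - <<'E'
from plan import *
o=ctrl.get_obs();print(o['contact_force'],o['opening'])
plan([O[0],O[1],.053],frame([0,0,1],S.apply([0,1,0])),1)
save('wrist','w9.png')
E
```

```text
t: 18.85
tool_pos: [0.5876, 0.0867, 0.147]
tool_rot: [-0.204, -3.131, -0.0]
contact_force: [-0.4, -0.0, -1.1]
opening: 0.0427
[-0.3902423  -0.01983502 -1.08275753] 0.04271447689812408
1 rows [-0.0019, -0.0008, 0.094] [-0.01, -0.22, 0.05] |d| 0.094 rot 0.23 t 18.85
```

View pics/w9.png

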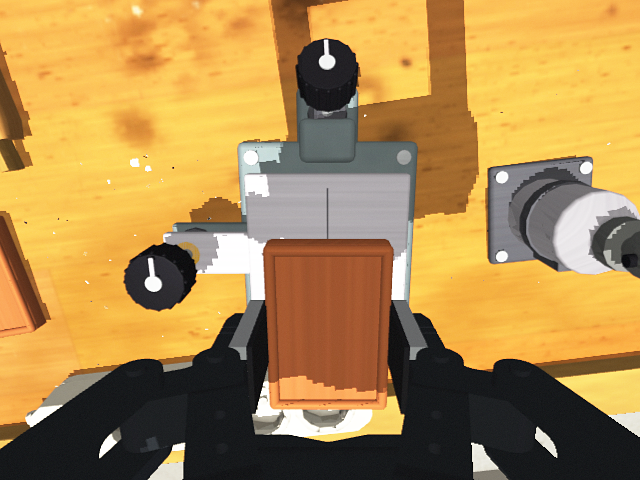

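The blank is held squarely, spanning (266,240)–(391,408). The deck is level beneath it and both index lines point to the front. Lower and release.

```bash
python3 -m creep '[[0.4,-0.0003,-0.0001,0.02,0,0,0],[0.4,-0.0003,-0.0001,0.025,0,0,0],[0.4,-0.0003,-0.0001,0.025,0,0,0],[0.4,-0.0003,-0.0001,0.014,0,0,0],[0.4,-0.0003,0,0.004,0,0,0],[0.4,0,0,0.003,0,0,0],[0.4,0,0,0,0,0,0],[0.4,0,0,0,0,0,0]]'
```

```text
t: 19.7
tool_pos: [0.5918, 0.0859, 0.0604]
tool_rot: [0.206, 3.131, 0.002]
contact_force: [0.3, -0.2, -0.6]
opening: 0.0426
```

```bash
python3 -m creep '[[0.4,0.002,0,0.002,0,0,0],[0.4,0,0,0.002,0,0,0],[0.4,0,0,0.002,0,0,0],[0.4,0,0,0,0,0,0],[0.4,0,0,0,0,0,0]]'
python3 - <<'E'
from h import *
o=ctrl.get_obs();print(o['tool_pos'],o['contact_force'],o['wrist_torque'])
E
```

```text
t: 20.2
tool_pos: [0.5887, 0.0863, 0.0529]
tool_rot: [0.206, 3.134, 0.002]
contact_force: [-0.6, 0.1, -1.2]
opening: 0.0426
[0.58869054 0.08628862 0.05289011] [-0.55636439  0.05532051 -1.23464917] [0.02092598 0.02787409 0.02818848]
```

```bash
python3 -m creep '[[0.4,0,0,0.001,0,0,0],[0.4,0,0,0.001,0,0,0],[0.4,0,0,0,0,0,0],[0.4,0,0,0,0,0,0]]'
```

```text
t: 20.6
tool_pos: [0.5892, 0.0863, 0.0522]
tool_rot: [0.206, 3.133, 0.002]
contact_force: [-3.7, -0.9, 6.4]
opening: 0.0425
```

Contact (6 N up). Release, back off and look.

```bash
python3 -m creep '[[0.75,0,0,0,0,0,0],[0.75,0,0,0,0,0,0],[0.75,0,0,0,0,0,0],[0.75,0,0,0,0,0,0],[0.75,0,0,-0.02,0,0,0],[0.75,0,0,-0.04,0,0,0],[0.75,0,0,-0.04,0,0,0],[0.75,-0.04,0,-0.025,0,0,0],[0.75,-0.04,0,0,0,0,0],[0,0,0,0,0,0,0],[0,0,0,0,0,0,0],[0,0,0,0,0,0,0]]'
python3 - <<'E'
from plan import *
import pickle
c=calibration('wrist');save('wrist','w10.png');pickle.dump(c,open('w10.pkl','wb'))
from fit import pts
q=pts([*O[:2],YAW,0,0]);print({k:proj(c,v).round(1).tolist() for k,v in q.items()})
print(ctrl.get_obs()['tool_pos'],[ (np.round(r['extent']),round(r['conf'],2)) for r in models.search_frame('wrist','blank')])
print(ctrl.get_obs()['opening'])
E
```

```text
t: 21.8
tool_pos: [0.6669, 0.0758, 0.1752]
tool_rot: [-0.206, -3.134, -0.002]
contact_force: [-0.4, -0.3, 0.6]
opening: 0.0209
{'fr': [245.8, 28.5], 'fl': [411.0, 28.5], 'bl': [402.8, 193.3], 'br': [253.9, 193.3], 'c': [328.4, 115.2], 'rk': [158.8, 111.6], 'fk': [328.5, -101.3], 'Bfr': [230.8, 22.9], 'Bfl': [425.7, 22.9], 'Bbl': [415.4, 201.6], 'Bbr': [241.1, 201.6]}
[0.66681579 0.07590682 0.17544656] [(array([  0.,  99.,  46., 228.]), 0.6), (array([291.,  53., 364., 169.]), 0.59)]
0.0059622030089538265
```

View pics/w10.png

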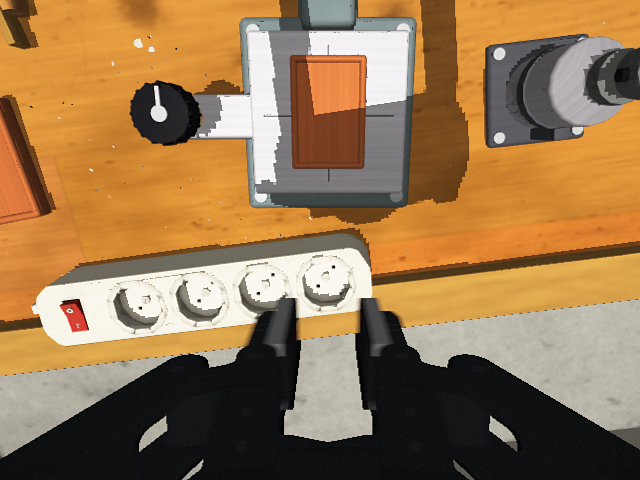

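The blank is centred at (328,111) on the cross at (328,116), about 3 mm off. It lies flat and let go, with the deck level. Now the cap, with the fingers shut.

```bash
python3 - <<'E'
from plan import *
import pickle
w1=pickle.load(open('w1.pkl','rb'))
cap=ray(w1,374,171,.122);print('w1',cap)
X=np.array([.5905,.2345,.14])
print(proj(w1,[.59,.2345,.122]))
plan([*X[:2],.175],frame([0,0,1],S.apply([0,1,0])),5)
E
```

```text
w1 [0.59097466 0.2353506  0.122     ]
[372.29646769 169.71611446]
5 rows [0.0193, 0.0294, 0.0002] [0.01, 0.0, -0.0] |d| 0.0352 rot 0.01 t 21.9
```

```bash
python3 -m creep '[[0,0.0193,0.0294,0,0,0,0],[0,0.0193,0.0294,0,0,0,0],[0,0.0193,0.0294,0,0,0,0],[0,0.0193,0.0294,0,0,0,0],[0,0.0193,0.0294,0,0,0,0],[0,0,0,0.02,0,0,0],[0,0,0,0.02,0,0,0],[0,0,0,0.008,0,0,0],[0,0,0,0,0,0,0],[0,0,0,0,0,0,0]]'
python3 -m creep '[[0,0,0,0.004,0,0,0],[0,0,0,0.004,0,0,0],[0,0,0,0.003,0,0,0],[0,0,0,0.002,0,0,0],[0,0,0,0,0,0,0],[0,0,0,0,0,0,0]]'
```

```text
t: 22.9
tool_pos: [0.5918, 0.234, 0.1289]
tool_rot: [0.207, 3.133, 0.002]
contact_force: [0.7, -0.1, -0.6]
opening: -0.0001
t: 23.5
tool_pos: [0.5925, 0.2341, 0.1161]
tool_rot: [0.206, 3.132, 0.002]
contact_force: [2.3, -0.9, 3.5]
opening: -0.0003
```

```bash
python3 -m creep '[[0,0,0,0.001,0,0,0],[0,0,0,0.001,0,0,0],[0,0,0,0.001,0,0,0],[0,0,0,0,0,0,0],[0,0,0,0,0,0,0]]'
```

```text
t: 24.0
tool_pos: [0.5925, 0.2341, 0.114]
tool_rot: [0.206, 3.132, 0.002]
contact_force: [0.7, -1.3, 9.0]
opening: -0.0001
```

```bash
python3 -m creep '[[0,0,0,0.001,0,0,0],[0,0,0,0,0,0,0],[0,0,0,0,0,0,0]]'
python3 -m creep '[[0,0,0,-0.005,0,0,0],[0,0,0,-0.01,0,0,0],[0,0,0,-0.03,0,0,0],[0,0,0,-0.04,0,0,0],[0,-0.01,0.04,-0.03,0,0,0],[0,-0.01,0.04,0,0,0,0],[0,0,0.04,0,0,0,0],[0,0,0.04,0,0,0,0],[0,0,0,0,0,0,0],[0,0,0,0,0,0,0],[0,0,0,0,0,0,0]]'
python3 - <<'E'
from plan import *
a=save('top','top1.png');cv2.imwrite('pics/c2.png',cv2.resize(np.ascontiguousarray(a[170:280,165:325,::-1]),None,fx=5,fy=5,interpolation=cv2.INTER_CUBIC))
for n in('blank','spool','clamp'): print(n,[(np.round(r['extent']),round(r['conf'],2)) for r in models.search_frame('top',n)[:3]])
E
```

```text
t: 24.3
tool_pos: [0.5926, 0.2341, 0.1139]
tool_rot: [0.206, 3.132, 0.002]
contact_force: [-1.5, -2.4, 12.7]
opening: -0.0002
t: 25.4
tool_pos: [0.6314, 0.3882, 0.2248]
tool_rot: [-0.207, -3.134, 0.001]
contact_force: [0.8, -0.6, -0.0]
opening: -0.0003
blank [(array([250., 192., 281., 232.]), 0.86), (array([373., 194., 402., 242.]), 0.79)]
spool [(array([433., 211., 460., 234.]), 0.98), (array([232., 181., 316., 268.]), 0.73)]
clamp [(array([356., 257., 375., 314.]), 0.84)]
```

View pics/c2.png

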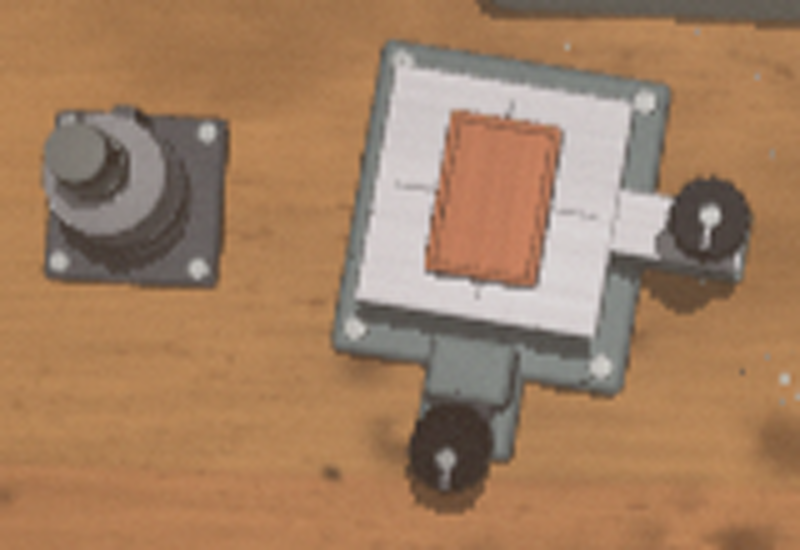

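The cap is up at crop position (76,152), where it started. The blank lies centred at (494,198), both index lines point to the front, and the spool and clamp have not moved. Handing in.

```bash
python3 -c "
from station import finish_job; print(finish_job())"
```

```text
the job is handed in; nothing more can be done
None
```

The job is handed in at about 25.5 s on the robot's clock; `finish_job` gave no verdict, so the result rests on my own checks.

**What I did**
- I turned the front knob 57° anticlockwise, then the right knob 76° clockwise.
- I laid the small copper blank on the platform and let go of it.
- I pressed the spray cap with shut fingers until it hit its stop, then released it and backed clear.

**Last checks**
- **Platform:** the one-view fit after the knob turns gave tilts of −0.013 and −0.003 rad, inside the 0.035 rad limit. That fit is loose (about ±0.03 rad sideways), and two deck corners disagreed with it by 3–5 px. Both knobs' index lines pointing straight to the front back it up. I did not refit after placing the blank, but the lines still pointed that way in the final picture.
- **Blank:** it lies flat, about 3 mm from the engraved cross.
- **Cap:** the tool stopped at z = 0.114 m, which is 8 mm down, with the force rising to 12.7 N. The final picture shows the cap up again.
- **Spool and clamp:** found within a few pixels of where they started.
- **Robot:** clear of everything, with contact force about zero.

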